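# Snap the cover back on the dehumidifier bucket

## Robot

A 6-joint arm with a two-finger parallel gripper is mounted at the origin on the work surface. World frame = base frame: x ahead of the robot, y to its left, z up, the work surface at z = 0. Lengths are in m, angles in rad, forces in N, time in s.
With the tool pointing down it reaches from about 0.375 to 0.825 m from the base axis. Payload 5.5 kg.
Tool frame: the origin (TCP) lies midway between the tips of the shut fingers; the grasp point (between the pads) lies 19 mm behind it; z points along the fingers, y is the line along which they close (so a half turn about z gives the same grasp; the last joint's range is limited). The gripper opens to 85 mm and grips with 20 to 120 N. Pads are 22 mm wide; open, the fingers measure 114 mm over their backs; the gripper's body (76 mm by 85 mm) begins 54 mm behind the grasp point. The pads swing forward as they close: fully open they stand 13 mm farther back than shut.
Start: joints at [1.287, 0.314, -0.047, 1.21, 0, 1.571], TCP at [0.168, 0.576, 0.231] pointing down, gripper open.
Joint ranges: [-2.67, 2.67], [-0.69, 1.73], [-1.03, 1.25], [-2.08, 2.16], [-1.42, 1.45], [-3.14, 3.14]. Speed limits (rad/s): [2.39, 2.39, 3.01, 3.14, 3.14, 3.14].

## Interface

Orientations are given as a unit quaternion [w, x, y, z].
In Python, from station import bot gives the robot as it stands. The module is installed in compiled form; this text tells all that it offers.
- The arm moves only by the tool carry_out, never from a script. Its argument "series" is text: rows parted by semicolons, each of 5 numbers parted by spaces: the opening in per cent of the stroke, from 0 (shut) to 100 (fully open), then the shift along the world's x, y, z each as a share of 0.15 m, from -1 to 1, then the turn about the world's z as a share of 45 degrees, from -1 to 1. In form: grip dx dy dz spin; .... A call has 1 to 20 rows; each row is the pose to reach, as a shift and turn from the pose commanded when the call began; what a row does not reach only later rows make up. A row lasts 1/10 s, in which the tool goes at most 50 mm and 8.59 degrees, less where a joint would pass 70% of its speed; a pose out of reach is approached as far as the arm can. A call with a number of a shift or a turn outside -1 to 1 is refused whole. A call with a gripper value outside its range is refused whole. The fingers move at their own pace and stop on an object; "newtons" is the grip in N (left out, the last holds). Time passes only in rows, so rows that repeat a pose let the fingers close. It gives the time, the measured TCP pose, the force, the opening and the grip force at its end, in the units of the state.
- bot.get_obs(): the state, without advancing time (a new reading comes with each control period).
- bot.grab_frame(name): name is "side" or "top" or "wrist"; returns a dict with "frame" (384x512x3 uint8, red, green, blue), "fx", "fy", "cx", "cy" (pixels), "cam_to_world" (4x4, takes a point from camera to world coordinates). Camera axes: x right, y down, z forward; pixel columns grow to the right and rows downward; lengths in m; the calibration is good to about 2 mm. A picture is of the moment at which its call begins. There is no depth.
- bot.sign_off(): hands the job in; it is judged then, once.
The state is a dict: "t": time; "q": joint angles; "joint_velocities": joint speeds; "joint_efforts": joint torques, N m; "eef_pos": TCP position; "orientation": TCP orientation; "force": force on the tool from outside, world axes, zero at the start; "moment": the same for the moment, N m; "finger_gap": opening from 0.0 (shut) to 1.0 (fully open); "gripper_force": force on a finger pad.
Only numpy, scipy, OpenCV 4.12 (cv2) and the standard library are available. Lean on these libraries where they do the work, as an engineer would, in place of code of your own. Each camera call takes 0.05 s, during which the arm holds its last target. There are 200 camera calls.

## Task

Put the slate-grey cover back on the dehumidifier's water bucket, which someone has set down roughly on the trivet: lay the cover over the mouth with its end notches around the two blue snap hooks, then press it down until both sides have clicked and it lies fully home. Press only about as hard as the hooks need, because the plastic cracks if you lean on it; leave the bucket standing on its trivet and do not disturb the pot, the red box or the carabiner.

Things in the scene. Friction and masses are not known exactly. Their poses are not given: they have to be found in the camera images.
- trivet: grey-green hard silicone trivet, 160 (its x) x 220 (its y) x 8 mm, stuck to the shelf; origin: centre of underside, z up. On it stands, loose (4 to 9 N slide it) and set down by eye, the water bucket: bucket centre up to 12 mm off the trivet's in x and in y, turned up to 0.09 rad; feel or look for it. Its load on the trivet, own weight of 5 to 9 N included, must never pass 100 N (the knock of a click makes 30 to 60, of both at once up to 90)
- trivet_l (a point): middle of the trivet's +y edge, at its top. The bucket is open, light blue-grey, 120 (x) x 200 (y) x 100 mm high, its rim 108 mm above the shelf, walls 4 mm, upright inside, mouth 112 x 192 mm, empty but for an orange float at the -y end below 60 mm from its underside. Its x and y lie about along the trivet's; a white panel, 6 mm thick, covers its -x side
- trivet_r (a point): middle of the trivet's -y edge, at its top. Outside each end wall of the bucket (y = +-103 mm, x = +18 mm from its centre) stands a blue springy snap hook, 22 mm wide, to 16 mm above the rim, its nose inwards. About 8 to 17 N straight down beside a hook bends it; then it clicks over the plate and the plate meets the rim. Both at once need twice the force
- cover_collar (a point): centre, half-way up, of the drip collar to lift the cover by: 40 (cover x) x 44 (cover y) x 28 mm high, hollow, walls 3 mm, on the plate. The loose slate-grey cover, 0.13 kg, starts flat on the shelf; this point is 38 mm above its underside, 14 mm above the plate's top, 36 mm along +y from the plate's middle. Axes: y along its length, z up
- cover_end_l (a point): plate top just inside the cover's +y notch (18 mm along cover x, +81 mm along y from the plate's middle), a good place to press; home, 112 mm above the shelf. Plate 120 x 212 x 4 mm; a notch 28 mm wide, 6 mm deep in each end goes round a hook, 18 mm towards +x like the hooks: it fits one way only, cover x and y along bucket x and y
- cover_end_r (a point): the same inside the -y notch (18 mm along cover x, -81 mm along y). Under the plate a 20 mm deep tapered lip (108 x 188 mm at the plate, 105 x 185 at its foot) drops into the mouth with 2 mm of play all round. Plate above home: 20 mm if the lip stands on the rim, 8 to 15 mm when in the mouth and loose on the hooks' slopes; a clicked hook holds its end within 2 mm
- pot_center (a point): bystander: white ceramic planter pot with a small succulent, 120 mm across, 105 mm high (145 with the plant), 0.7 kg; its centre
- red_box_center (a point): bystander: closed red plastic box with flip-top lid, 176 x 116 x 77 mm, 0.6 kg; its centre
- carabiner_center (a point): bystander: chrome carabiner, 80 x 44 x 8 mm, lying flat; its centre
There are look-alikes about, which are no part of the job. Several things look just like the part that bears cover_collar: the one meant starts farthest to the robot's right.

How it is judged:
By the outcome, as a careful person would: the job done as asked, in the order asked, and still so for the second after the job is handed in, with the robot touching nothing.
It also fails if it takes over 72 s, if anything falls off the work surface, if the arm or the gripper's body presses on something with over 40 N, if the wrist force passes 120 N, or if a joint passes its speed limit or range.

## Working session

There is one attempt and no reset: what is moved stays moved. The work goes in short steps, Python scripts to look and compute and a tool call to move; the robot and the scene stay as the last step left them, time stands still between calls to the robot, and variables do not carry over. Pictures are saved under pics/ and viewed, at most 10 in all, crops included, and the job is handed in when it is done.

Besides the shell and the picture viewer there is one more tool, called after ">>>" as name(argument=value, ...), one argument or row to a line, values as JSON. carry_out: Moves the arm, as the interface text tells. Shift numbers are shares of 0.15 m and turn numbers shares of 45 degrees, none past 1 either way. Its arguments: {"type":"object","properties":{"series":{"type":"string"},"newtons":{"type":"number"}},"required":["series"]}

```bash
mkdir -p pics; cat > h.py <<'E'
import numpy as np,cv2,json
from station import bot
def grab(n,f):
    d=bot.grab_frame(n); cv2.imwrite(f'pics/{f}.png',d['frame'][:,:,::-1])
    np.savez(f'pics/{f}.npz',**{k:np.array(v) for k,v in d.items()}); return d
def ray(f,u,v,z):
    d=np.load(f'pics/{f}.npz'); T=d['cam_to_world']
    r=T[:3,:3]@np.array([(u-d['cx'])/d['fx'],(v-d['cy'])/d['fy'],1.]); o=T[:3,3]
    return o+r*(z-o[2])/r[2]
def proj(f,p):
    d=np.load(f'pics/{f}.npz'); T=np.linalg.inv(d['cam_to_world']); c=T[:3,:3]@np.array(p)+T[:3,3]
    return np.array([d['fx']*c[0]/c[2]+d['cx'],d['fy']*c[1]/c[2]+d['cy']])
def crop(f,x0,y0,x1,y1,s,out):
    cv2.imwrite(f'pics/{out}.png',cv2.resize(cv2.imread(f'pics/{f}.png')[y0:y1,x0:x1],None,fx=s,fy=s,interpolation=cv2.INTER_CUBIC))
E
python3 - <<'E'
from h import *
for n in('top','side'):
    d=grab(n,n+'0'); print(n,d['fx'],d['cx'],d['cy'],d['cam_to_world'].round(3).tolist())
a=cv2.imread('pics/top0.png');cv2.imwrite('pics/top0b.png',cv2.resize(a,(800,600),interpolation=cv2.INTER_CUBIC))
o=bot.get_obs();print(o)
E
```

```text
top 383.8167341912266 256.6232081825976 198.53411440566038 [[0.024, -0.993, 0.113, 0.42], [-0.999, -0.027, -0.021, 0.106], [0.024, -0.112, -0.993, 1.402], [0.0, 0.0, 0.0, 1.0]]
side 420.2634227957204 266.42705059070636 192.84358415953082 [[0.993, -0.074, 0.095, 0.415], [-0.12, -0.597, 0.793, -1.023], [-0.002, -0.799, -0.602, 0.923], [0.0, 0.0, 0.0, 1.0]]
{'t': 0.1, 'q': array([ 1.28700087e+00,  3.14157695e-01, -4.79413589e-02,  1.21021751e+00,
       -4.96266847e-06,  1.57079060e+00]), 'joint_velocities': array([ 0.00101031, -0.000405  ,  0.00159514, -0.00068132, -0.00162605,
        0.00047972]), 'joint_efforts': array([ 2.08566948e-04, -5.40768242e+01,  3.40540910e+01,  1.12170627e-02,
       -1.68085910e-05, -1.56753595e-05]), 'eef_pos': array([0.16785998, 0.57551118, 0.2305359 ]), 'orientation': array([-1.05043583e-04,  1.41419145e-01,  9.89949518e-01, -7.52831745e-04]), 'force': array([0.15637335, 0.30307552, 0.92570469]), 'moment': array([0.02644805, 0.0266157 , 0.05914483]), 'gripper_force': 0.0, 'finger_gap': 1.002866380509916}
```

View pics/top0b.png

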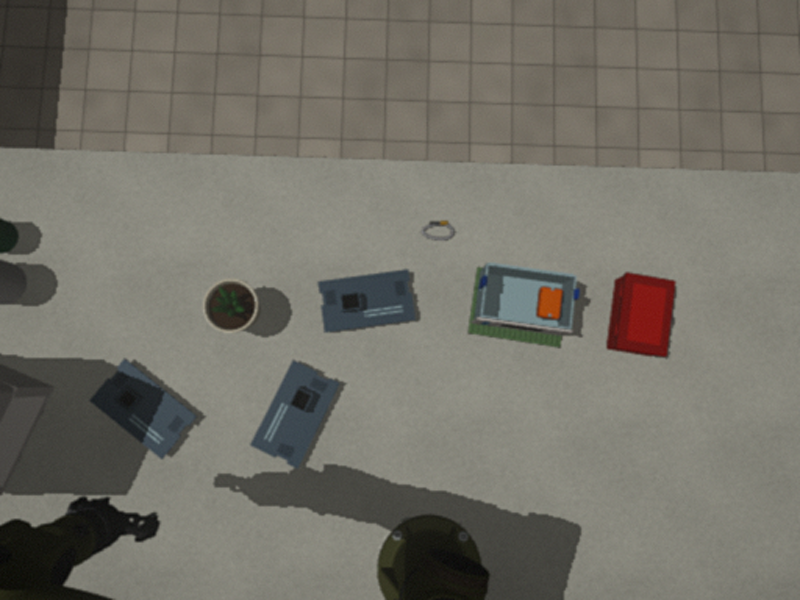

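View pics/side0.png

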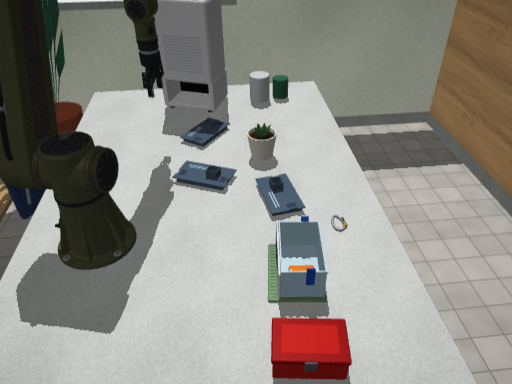

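The top view shows the right-most cover at about (368,300) of the 800x600 picture, with its collar at (352,302). The bucket on its trivet is at (527,300). I'll enlarge both.

```bash
python3 - <<'E'
from h import *
crop('top0',195,160,275,220,10,'c_cov'); crop('top0',295,162,385,229,8.8,'c_buc')
E
```

```text
(no output)
```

View pics/c_cov.png

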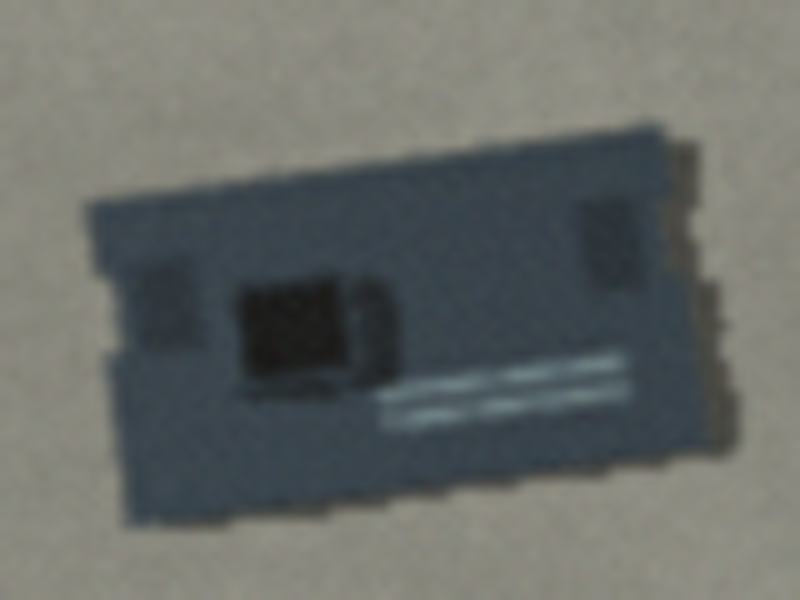

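View pics/c_buc.png

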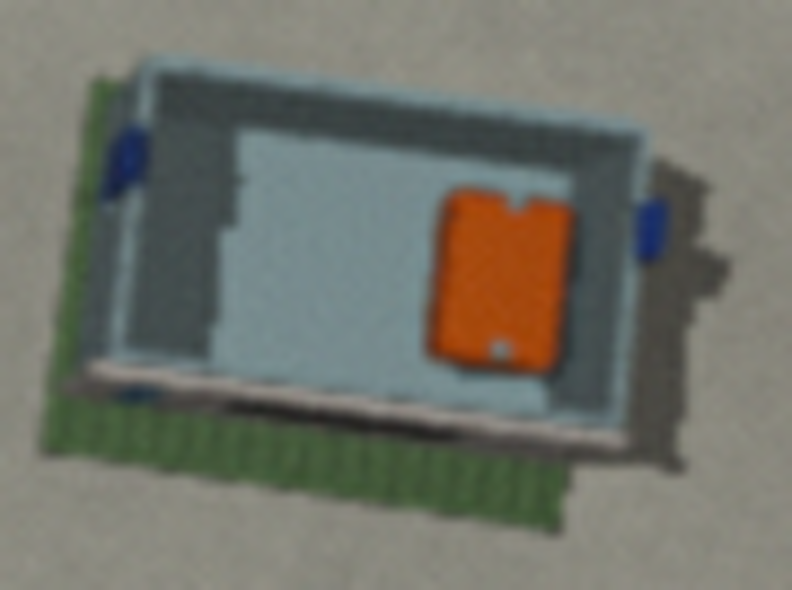

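The cover's plate corners in its crop are about (90,205), (660,125), (705,452) and (130,522), and the collar top's are (237,290), (340,272), (350,365) and (248,380). In the bucket crop the rim's outer +x corners are (145,58) and (648,130), and the hooks are at about (130,150) and (653,230).

```bash
python3 - <<'E'
from h import *
def P(c,x0,y0,s,z): return np.array([ray('top0',(u+.5)/s-.5+x0,(v+.5)/s-.5+y0,z)[:2] for u,v in c])
def yaw(d): return np.arctan2(-d[0],d[1])
def rep(n,p,order=None):
    L=[np.linalg.norm(p[(i+1)%4]-p[i]).round(4) for i in range(4)]
    print(n,p.mean(0).round(4),'sides',L,'yaw',round(yaw(p[0]-p[1]),3),round(yaw(p[3]-p[2]),3), p.round(3).tolist())
rep('cov',P([(90,205),(660,125),(705,452),(130,522)],195,160,10,.024))
rep('collar',P([(237,290),(340,272),(350,365),(248,380)],195,160,10,.052))
rep('mouth',P([(155,72),(637,138),(615,420),(122,352)],295,162,8.8,.108))
p=P([(145,58),(648,130)],295,162,8.8,.108);print('rim',p,yaw(p[0]-p[1]))
p=P([(138,150),(653,203)],295,162,8.8,.124);print('hook',p,yaw(p[0]-p[1]))
rep('triv',P([(95,80),(600,160),(560,532),(42,455)],295,162,8.8,.008))
E
```

```text
cov [0.5981 0.158 ] sides [np.float64(0.2087), np.float64(0.1207), np.float64(0.2081), np.float64(0.1162)] yaw 0.17 0.148 [[0.639, 0.27], [0.674, 0.065], [0.555, 0.046], [0.524, 0.251]]
collar [0.593  0.1934] sides [np.float64(0.037), np.float64(0.0334), np.float64(0.0363), np.float64(0.0324)] yaw 0.203 0.175 [[0.606, 0.214], [0.613, 0.178], [0.58, 0.173], [0.574, 0.209]]
mouth [ 0.6063 -0.1992] sides [np.float64(0.1903), np.float64(0.1112), np.float64(0.1928), np.float64(0.1109)] yaw -0.109 -0.111 [[0.672, -0.11], [0.651, -0.299], [0.54, -0.29], [0.562, -0.098]]
rim [[ 0.67735201 -0.10600712]
 [ 0.65450591 -0.30349088]] -0.11517397777741638
hook [[ 0.63818015 -0.10099252]
 [ 0.62316826 -0.30012699]] -0.07524340120496803
triv [ 0.5944 -0.1985] sides [np.float64(0.2151), np.float64(0.1578), np.float64(0.2176), np.float64(0.1598)] yaw -0.13 -0.122 [[0.687, -0.101], [0.659, -0.315], [0.502, -0.297], [0.529, -0.081]]
```

>>> carry_out(
  series="100 0.945 -0.85 0 0.2;100 0.945 -0.85 0 0.2;100 0.945 -0.85 0 0.2;100 0.945 -0.85 0 0.2;100 0.945 -0.85 0 0.2;100 0.945 -0.85 0 0.2",
  newtons=40,
)

```text
t: 0.7
eef_pos: [0.3102, 0.4478, 0.2311]
orientation: [-0.0, 0.064, 0.998, -0.0]
force: [-0.3, -0.1, 0.5]
finger_gap: 0.998
gripper_force: 0.0
```

>>> carry_out(
  series="100 0.945 -0.85 0 0.2;100 0.945 -0.85 0 0.2;100 0.945 -0.85 0 0.2;100 0.945 -0.85 0 0.2;100 0.945 -0.85 0 0.2;100 0.945 -0.85 0 0.2",
)

```text
t: 1.3
eef_pos: [0.4512, 0.3215, 0.2309]
orientation: [-0.001, -0.015, 1.0, 0.0]
force: [0.0, -0.1, -0.2]
finger_gap: 1.002
gripper_force: 0.0
```

>>> carry_out(
  series="100 0.945 -0.85 0 0.17;100 0.945 -0.85 0 0.17;100 0.945 -0.85 0 0.17;100 0.945 -0.85 0 0.17;100 0.945 -0.85 0 0.17;100 0.945 -0.85 0 0.17;100 0.945 -0.85 0 0.17",
)

```text
t: 2.0
eef_pos: [0.5919, 0.1956, 0.2311]
orientation: [-0.0, -0.083, 0.997, 0.0]
force: [0.8, 0.9, 0.1]
finger_gap: 0.998
gripper_force: 0.0
```

```bash
python3 - <<'E'
from h import *
grab('wrist','w1');o=bot.get_obs();print(o['eef_pos'],o['orientation'],o['force'],o['t'])
crop('w1',0,0,512,384,1.5625,'w1b')
E
```

```text
[0.59191214 0.19552382 0.23131871] [-2.85662988e-04 -8.32901202e-02  9.96525281e-01  1.97370401e-04] [-0.41354115 -0.37075635  0.42927682] 2.05
```

View pics/w1b.png

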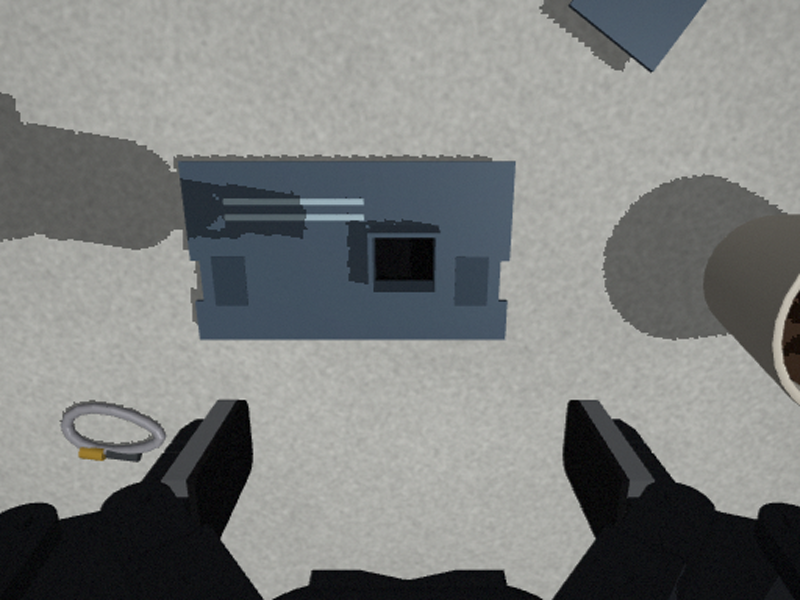

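The plate's corners are at (180,161), (515,161), (505,338) and (200,338), with the collar top spanning about (368,234) to (438,283).

```bash
cat >> h.py <<'E'
def W(f,c,z,s=1.5625,x0=0,y0=0): return np.array([ray(f,(u+.5)/s-.5+x0,(v+.5)/s-.5+y0,z)[:2] for u,v in c])
def yaw(d): return float(np.arctan2(-d[0],d[1]))
def side(p): return [round(float(np.linalg.norm(p[(i+1)%4]-p[i])),4) for i in range(4)]
E
python3 - <<'E'
from h import *
p=W('w1',[(180,161),(515,161),(505,338),(200,338)],.024)
print(p.round(4),p.mean(0),side(p),yaw(p[1]-p[0]),yaw(p[2]-p[3]))
th=yaw(p[1]-p[0]);y=np.array([-np.sin(th),np.cos(th)]);print('collar from plate',p.mean(0)+.036*y)
p=W('w1',[(368,234),(440,234),(436,283),(373,283)],.052);print(p.mean(0),side(p))
o=bot.get_obs()['orientation'];print('tool y yaw',2*np.arctan2(-o[1],o[2]))
E
```

```text
[[0.5564 0.0457]
 [0.5215 0.2522]
 [0.6386 0.2722]
 [0.6736 0.0642]] [0.59752772 0.15857951] [0.2095, 0.1188, 0.211, 0.1187] 0.1673992052977056 0.1669326258383581
collar from plate [0.59152946 0.19407628]
[0.58839045 0.1932751 ] [0.0431, 0.0305, 0.0388, 0.0306]
tool y yaw 0.1667734555919809
```

>>> carry_out(
  series="100 0 -0.01 -0.4 0;100 0 -0.01 -0.8 0;100 0 -0.01 -1 0;100 0 -0.01 -1 0;100 0 -0.01 -1 0",
)

```text
t: 2.55
eef_pos: [0.5921, 0.1929, 0.0818]
orientation: [-0.001, -0.083, 0.997, -0.0]
force: [0.3, -0.4, 0.0]
finger_gap: 1.002
gripper_force: 0.0
```

>>> carry_out(
  series="100 0 0 -0.2 0;100 0 0 -0.35 0;100 0 0 -0.35 0;100 0 0 -0.35 0;60 0 0 -0.35 0;45 0 0 -0.35 0;45 0 0 -0.35 0;30 0 0 -0.35 0;30 0 0 -0.35 0;30 0 0 -0.35 0;30 0 0 -0.35 0",
  newtons=40,
)

```text
t: 3.65
eef_pos: [0.5942, 0.1924, 0.0304]
orientation: [0.001, -0.082, 0.997, 0.0]
force: [-0.6, 0.2, 6.4]
finger_gap: 0.505
gripper_force: 40.7
```

The grasp works. I'll release and take a clear wrist look at the bucket first, because the held cover would block the view.

>>> carry_out(
  series="60 0 0 0 0;80 0 0 0 0;100 0 0 0 0;100 0 0 0 0;100 0 0 1 0;100 0 0 1 0;100 0 0 1 0;100 0 0 1 0",
)

```text
t: 4.45
eef_pos: [0.5977, 0.1934, 0.1869]
orientation: [0.006, -0.082, 0.997, 0.001]
force: [0.6, -0.2, 0.1]
finger_gap: 1.001
gripper_force: 0.0
```

>>> carry_out(
  series="100 0.15 -1 0.6 -0.35;100 0.15 -1 0.6 -0.35;100 0.15 -1 0.6 -0.35;100 0.15 -1 0.6 -0.35;100 0.15 -1 0.6 -0.35",
)

```text
t: 4.95
eef_pos: [0.6173, 0.039, 0.2708]
orientation: [0.002, 0.058, 0.998, -0.0]
force: [1.0, 0.5, 0.1]
finger_gap: 1.004
gripper_force: 0.0
```

>>> carry_out(
  series="100 0.15 -1 0.3 0;100 0.15 -1 0.3 0;100 0.15 -1 0.3 0;100 0.15 -1 0.3 0;100 0.15 -1 0.3 0",
)

```text
t: 5.45
eef_pos: [0.6384, -0.1088, 0.3128]
orientation: [-0.0, 0.057, 0.998, 0.0]
force: [0.2, 0.1, 0.7]
finger_gap: 0.999
gripper_force: 0.0
```

>>> carry_out(
  series="100 0.15 -0.6 0 0;100 0.15 -0.6 0 0;100 0.15 -0.6 0 0;100 0.15 -0.6 0 0;100 0.15 -0.6 0 0",
)

```text
t: 5.95
eef_pos: [0.6606, -0.1957, 0.313]
orientation: [-0.001, 0.054, 0.999, 0.001]
force: [0.2, 0.2, 0.1]
finger_gap: 1.0
gripper_force: 0.0
```

```bash
python3 - <<'E'
from h import *
grab('wrist','w2');o=bot.get_obs();print(o['eef_pos'],o['orientation'],o['force'],o['t'])
crop('w2',0,0,512,384,1.5625,'w2b')
E
```

```text
[ 0.66065299 -0.19571321  0.31344354] [-3.80106650e-04  5.43463670e-02  9.98521989e-01  4.06756055e-04] [-0.4703748   0.06815029 -0.02173289] 6.0
```

View pics/w2b.png

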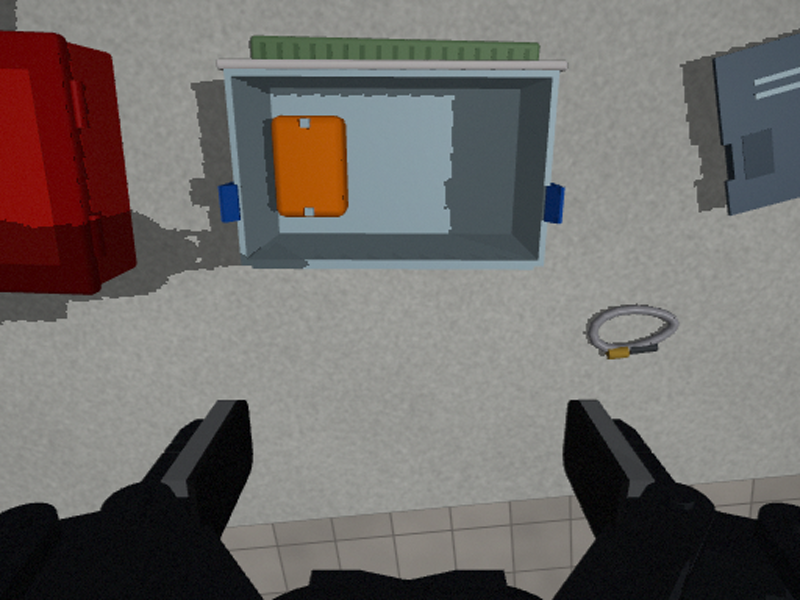

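The bucket's mouth runs from about (230,75) to (541,262), with the hooks at (230,203) and (554,203). I'll take one enlargement to read the corners.

```bash
python3 - <<'E'
from h import *
crop('w2',138,35,366,177,3.5,'w2c')
E
```

```text
(no output)
```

View pics/w2c.png

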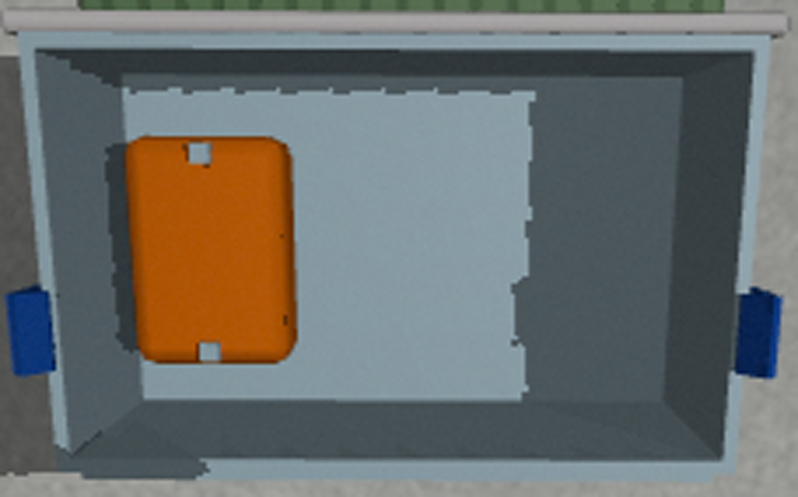

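```bash
python3 - <<'E'
from h import *
for c,z in (([(35,50),(754,52),(722,459),(70,458)],.108),([(20,35),(770,38),(737,474),(56,474)],.108)):
    p=W('w2',c,z,3.5,138,35)
    print(p.round(4).tolist(),p.mean(0),side(p),yaw(p[1]-p[0]),yaw(p[2]-p[3]))
th=-.115; 
import itertools
B=np.array([.6055,-.1995])
o=bot.get_obs();print('tool',2*np.arctan2(-o['orientation'][1],o['orientation'][2]))
# verify with hooks: project predicted hook nose tops
p=W('w2',[(48,288),(54,373),(738,291),(736,375)],.124,3.5,138,35);print(p,(p[0]+p[1]+p[2]+p[3])/4, yaw(p[2]+p[3]-p[0]-p[1]))
E
```

```text
[[0.5412, -0.2882], [0.5623, -0.0984], [0.6723, -0.1108], [0.6513, -0.3008]] [ 0.60676982 -0.19957266] [0.1909, 0.1107, 0.1911, 0.1108] -0.11052869553885117 -0.11002672730682037
[[0.5372, -0.2914], [0.5593, -0.0941], [0.6773, -0.1066], [0.6556, -0.3059]] [ 0.60733736 -0.19949397] [0.1985, 0.1187, 0.2004, 0.1193] -0.1116299065857293 -0.10847792640594042
tool -0.10874632664089508
[[ 0.60161565 -0.29226557]
 [ 0.6242359  -0.29525445]
 [ 0.62238027 -0.10847234]
 [ 0.64496688 -0.10973141]] [ 0.62329968 -0.20143094] -0.11188861189986782
```

>>> carry_out(
  series="100 -0.15 1 0 0;100 -0.15 1 0 0;100 -0.15 1 0 0;100 -0.15 1 0 0;100 -0.15 1 0 0",
)

```text
t: 6.5
eef_pos: [0.6378, -0.0453, 0.3144]
orientation: [0.0, 0.053, 0.999, -0.0]
force: [0.4, 0.2, -0.0]
finger_gap: 1.001
gripper_force: 0.0
```

>>> carry_out(
  series="100 -0.15 1 -0.2 0.35;100 -0.15 1 -0.2 0.35;100 -0.15 1 -0.2 0.35;100 -0.15 1 -0.2 0.35;100 -0.15 1 -0.2 0.35",
)

```text
t: 7.0
eef_pos: [0.6155, 0.1025, 0.2835]
orientation: [-0.0, -0.083, 0.997, -0.0]
force: [0.2, -0.2, -0.1]
finger_gap: 0.999
gripper_force: 0.0
```

>>> carry_out(
  series="100 -0.15 0.61 -0.35 0;100 -0.15 0.61 -0.35 0;100 -0.15 0.61 -0.35 0;100 -0.15 0.61 -0.35 0;100 -0.15 0.61 -0.35 0;100 -0.15 0.61 -0.35 0",
)

```text
t: 7.6
eef_pos: [0.5946, 0.1918, 0.2326]
orientation: [0.001, -0.081, 0.997, -0.0]
force: [0.2, -0.3, -0.3]
finger_gap: 1.003
gripper_force: 0.0
```

```bash
python3 - <<'E'
from h import *
grab('wrist','w3');o=bot.get_obs();print(o['eef_pos'],2*np.arctan2(-o['orientation'][1],o['orientation'][2]),o['t'])
for f in('w1','w3'):
    a=cv2.imread(f'pics/{f}.png').astype(int); m=((a[:,:,0]-a[:,:,2])>12).astype(np.uint8)
    cs=cv2.findContours(m,0,2)[0]
    c=max((c for c in cs if abs(c[:,0,0].mean()-222)<60 and abs(c[:,0,1].mean()-160)<60),key=cv2.contourArea)
    p=cv2.approxPolyDP(cv2.convexHull(c),6,True)[:,0]; print(f,p.tolist())
    q=np.array([ray(f,u,v,.024)[:2] for u,v in p]); print(q.round(4).tolist(),q.mean(0))
E
```

```text
[0.59444995 0.19192689 0.23243815] 0.16152309612130958 7.65
w1 [[329, 103], [322, 217], [128, 216], [114, 103]]
[[0.5217, 0.2518], [0.6397, 0.2714], [0.6734, 0.0644], [0.5567, 0.0447]] [0.59789289 0.1580702 ]
w3 [[332, 101], [324, 214], [131, 214], [117, 101]]
[[0.523, 0.2511], [0.6402, 0.269], [0.674, 0.0626], [0.557, 0.0433]] [0.59857382 0.15649585]
```

>>> carry_out(
  series="100 -0.015 0 -0.4 0;100 -0.015 0 -0.8 0;100 -0.015 0 -1 0;100 -0.015 0 -1 0;100 -0.015 0 -1 0",
)

```text
t: 8.15
eef_pos: [0.5911, 0.1927, 0.082]
orientation: [-0.0, -0.081, 0.997, -0.0]
force: [0.5, -0.0, 0.1]
finger_gap: 1.002
gripper_force: 0.0
```

>>> carry_out(
  series="100 0 0 -0.2 0;100 0 0 -0.34 0;100 0 0 -0.34 0;100 0 0 -0.34 0;60 0 0 -0.34 0;45 0 0 -0.34 0;45 0 0 -0.34 0;30 0 0 -0.34 0;30 0 0 -0.34 0;30 0 0 -0.34 0;30 0 0 -0.34 0",
  newtons=45,
)

```text
t: 9.25
eef_pos: [0.592, 0.1937, 0.0318]
orientation: [0.001, -0.082, 0.997, 0.0]
force: [-1.3, -1.0, 6.0]
finger_gap: 0.503
gripper_force: 46.0
```

>>> carry_out(
  series="30 0 0 0.2 0;30 0 0 0.5 0;30 0 0 0.8 0;30 0 0 1 0;30 0 0 1 0;30 0 0 1 0;30 0 0 1 0",
)

```text
t: 9.95
eef_pos: [0.5898, 0.1931, 0.1785]
orientation: [-0.001, -0.082, 0.997, -0.0]
force: [0.6, -1.1, -1.0]
finger_gap: 0.504
gripper_force: 47.0
```

```bash
python3 - <<'E'
from h import *
grab('wrist','w4');o=bot.get_obs();print(o['eef_pos'],2*np.arctan2(-o['orientation'][1],o['orientation'][2]),o['t'])
crop('w4',0,0,512,384,1.5625,'w4b')
E
```

```text
[0.58965618 0.19309034 0.17823668] 0.16390222563786336 10.0
```

View pics/w4b.png

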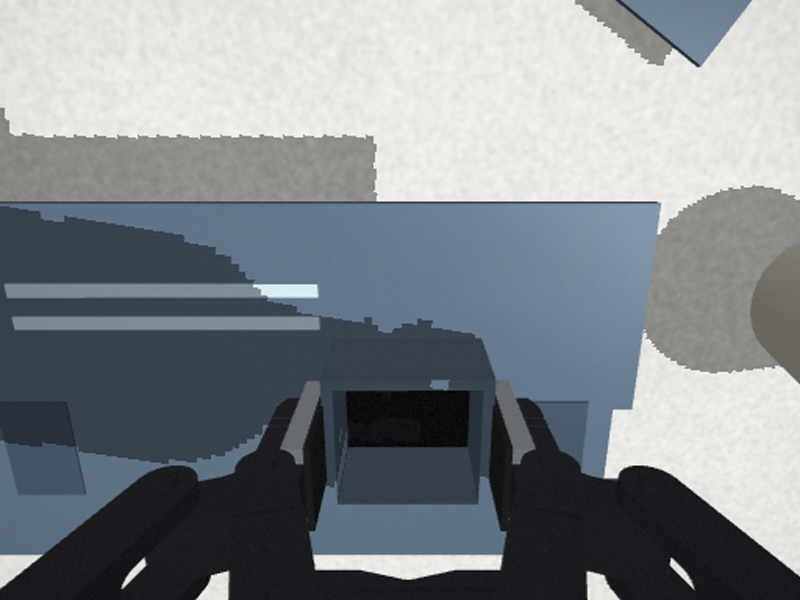

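The cover is held level and square, its -x edge at row 202, its +x edge at row 554 and its +y corner at (660,202). I'll compute the in-hand offset.

```bash
python3 - <<'E'
from h import *
o=bot.get_obs();t=o['eef_pos'];z=t[2]-.0315+.024;th=2*np.arctan2(-o['orientation'][1],o['orientation'][2])
R=np.array([[np.cos(th),-np.sin(th)],[np.sin(th),np.cos(th)]])
p=W('w4',[(660,202),(310,202),(520,554),(0,202),(632,408)],z); print(((p-t[:2])@R).round(4).tolist(), yaw(p[0]-p[3]),th)
B=np.array([.607,-.1995]);print(proj('w2',[.607,-.1995,.108]))
E
```

```text
[[-0.0596, 0.0693], [-0.0595, -0.0268], [0.0592, 0.0384], [-0.0595, -0.1118], [0.0036, 0.0695]] 0.16472337774920634 0.16390222563786336
[250.74349075 110.53639518]
```

>>> carry_out(
  series="30 0.07 -1 0.15 -0.35;30 0.07 -1 0.15 -0.35;30 0.07 -1 0.15 -0.35;30 0.07 -1 0.15 -0.35;30 0.07 -1 0.15 -0.35",
)

```text
t: 10.5
eef_pos: [0.6008, 0.0422, 0.2015]
orientation: [-0.001, 0.057, 0.998, 0.0]
force: [0.6, 1.1, -1.5]
finger_gap: 0.505
gripper_force: 47.3
```

>>> carry_out(
  series="30 0.07 -1 0 0;30 0.07 -1 0 0;30 0.07 -1 0 0;30 0.07 -1 0 0;30 0.07 -1 0 0",
)

```text
t: 11.0
eef_pos: [0.6115, -0.106, 0.2014]
orientation: [-0.001, 0.056, 0.998, 0.001]
force: [0.3, 0.4, -1.5]
finger_gap: 0.503
gripper_force: 47.4
```

>>> carry_out(
  series="30 0 -0.2 0 0;30 0 -0.37 0 0;30 0 -0.37 0 0;30 0 -0.37 0 0;30 0 -0.37 0 0;30 0 -0.37 0 0",
)

```text
t: 11.6
eef_pos: [0.6121, -0.1603, 0.2027]
orientation: [-0.0, 0.054, 0.999, 0.0]
force: [0.1, -0.4, -1.6]
finger_gap: 0.503
gripper_force: 47.4
```

```bash
python3 - <<'E'
from h import *
grab('wrist','w5')
o=bot.get_obs();print(o['eef_pos'],o['orientation'],2*np.arctan2(-o['orientation'][1],o['orientation'][2]),o['t'],o['force'])
E
```

```text
[ 0.61207918 -0.16058001  0.20272032] [-1.19150555e-04  5.46126921e-02  9.98507592e-01  1.68687691e-04] -0.10927975456800838 11.65 [-0.33281645 -0.26144675 -1.79319888]
```

>>> carry_out(
  series="30 -0.007 -0.02 -0.15 0;30 -0.007 -0.02 -0.3 0;30 -0.007 -0.02 -0.37 0;30 -0.007 -0.02 -0.37 0;30 -0.007 -0.02 -0.37 0;30 -0.007 -0.02 -0.37 0",
)

```text
t: 12.25
eef_pos: [0.6119, -0.1651, 0.1486]
orientation: [0.001, 0.055, 0.998, -0.0]
force: [-0.0, -0.1, -1.1]
finger_gap: 0.499
gripper_force: 47.3
```

```bash
python3 - <<'E'
from h import *
grab('side','s5');grab('top','t5')
o=bot.get_obs();print(o['eef_pos'],2*np.arctan2(-o['orientation'][1],o['orientation'][2]),o['t'],o['force'])
a=cv2.imread('pics/s5.png')[200:310,240:350];b=cv2.imread('pics/t5.png')[155:235,290:390]
cv2.imwrite('pics/st5.png',np.hstack([cv2.resize(a,(400,400),interpolation=2),cv2.resize(b,(400,400),interpolation=2)]))
E
```

```text
[ 0.61175726 -0.16516603  0.14852497] -0.11095466986912413 12.35 [-0.33053664 -0.06225445 -1.56595748]
```

View pics/st5.png

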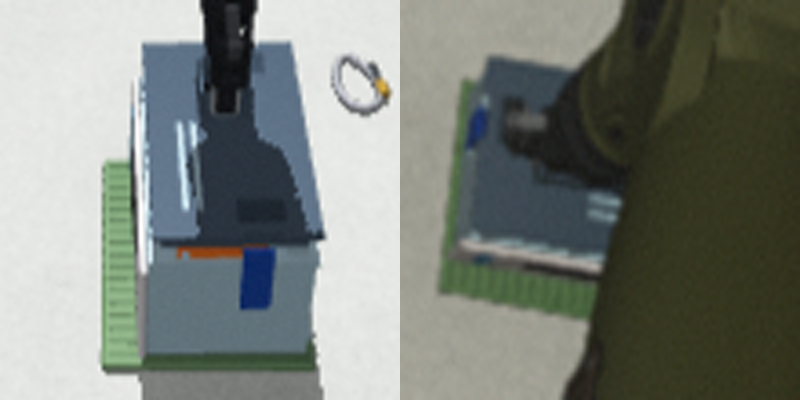

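The cover hovers squarely over the bucket, with its notches over the hooks. I'll nudge it 1.5 mm in y and lower it.

>>> carry_out(
  series="30 0 0.012 0 0;30 0 0.012 -0.04 0;30 0 0.012 -0.07 0;30 0 0.012 -0.09 0;30 0 0.012 -0.09 0",
)

```text
t: 12.85
eef_pos: [0.6105, -0.1633, 0.133]
orientation: [-0.001, 0.056, 0.998, -0.0]
force: [0.8, -1.1, -1.9]
finger_gap: 0.503
gripper_force: 47.4
```

>>> carry_out(
  series="30 0 0 -0.02 0;30 0 0 -0.04 0;30 0 0 -0.04 0;30 0 0 -0.04 0",
)

```text
t: 13.25
eef_pos: [0.6122, -0.164, 0.1294]
orientation: [0.002, 0.056, 0.998, -0.001]
force: [-0.8, -1.0, 5.1]
finger_gap: 0.505
gripper_force: 48.3
```

>>> carry_out(
  series="50 0 0 0 0;60 0 0 0 0;80 0 0 0 0;100 0 0 0 0;100 0 0 0 0;100 0 0 0.4 0;100 0 0 0.6 0;100 0 0 0.6 0;100 0 0 0.6 0;40 0.15 0.285 0.6 0;0 0.15 0.285 0.6 0;0 0.15 0.285 0.6 0;0 0.15 0.285 0.6 0;0 0.15 0.285 0.6 0;0 0.15 0.285 0.6 0;0 0.15 0.285 0.6 0",
  newtons=40,
)

```text
t: 14.85
eef_pos: [0.6332, -0.121, 0.2178]
orientation: [-0.0, 0.056, 0.998, -0.0]
force: [0.2, -0.4, -0.2]
finger_gap: -0.002
gripper_force: 0.0
```

```bash
python3 - <<'E'
from h import *
grab('wrist','w6');grab('side','s6')
o=bot.get_obs();print(o['eef_pos'],o['orientation'],o['t'],o['force'],o['finger_gap'])
a=cv2.imread('pics/s6.png')[190:310,240:360];b=cv2.imread('pics/w6.png')
cv2.imwrite('pics/sw6.png',np.hstack([cv2.resize(a,(400,384),interpolation=2),b[:,100:500]]))
E
```

```text
[ 0.63333794 -0.12083804  0.21790783] [ 7.21695040e-05  5.57676678e-02  9.98443770e-01 -2.03658161e-05] 14.95 [-0.43669987 -0.62632155  0.36785338] -0.0015913385979702947
```

View pics/sw6.png

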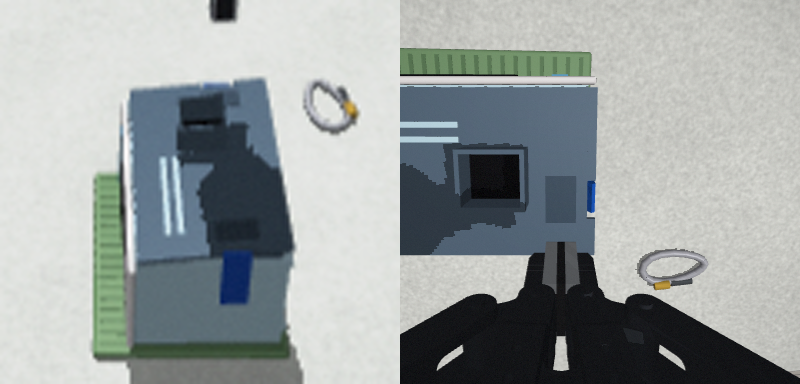

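The cover lies in the mouth with its notches round the hooks and the bystanders are undisturbed. Next I'll press the +y end in small steps.

>>> carry_out(
  series="0 0 0 -0.3 0;0 0 0 -0.5 0;0 0 0 -0.58 0;0 0 0 -0.58 0;0 0 0 -0.6 0;0 0 0 -0.61 0;0 0 0 -0.62 0;0 0 0 -0.63 0",
)

```text
t: 15.75
eef_pos: [0.6342, -0.1207, 0.1244]
orientation: [0.001, 0.055, 0.998, -0.0]
force: [-0.5, -0.5, 0.6]
finger_gap: 0.003
gripper_force: 0.6
```

>>> carry_out(
  series="0 0 0 -0.01 0;0 0 0 -0.02 0;0 0 0 -0.02 0",
)

```text
t: 16.05
eef_pos: [0.6342, -0.1213, 0.1213]
orientation: [0.001, 0.056, 0.998, -0.001]
force: [0.4, -1.5, 4.4]
finger_gap: -0.002
gripper_force: 2.3
```

>>> carry_out(
  series="0 0 0 -0.01 0;0 0 0 -0.02 0;0 0 0 -0.02 0",
)

```text
t: 16.35
eef_pos: [0.6332, -0.1203, 0.1171]
orientation: [-0.0, 0.055, 0.998, 0.0]
force: [-0.0, -0.1, 0.3]
finger_gap: 0.002
gripper_force: 0.0
```

>>> carry_out(
  series="0 0 0 -0.01 0;0 0 0 -0.02 0;0 0 0 -0.02 0",
)

```text
t: 16.65
eef_pos: [0.6332, -0.1203, 0.1137]
orientation: [-0.0, 0.055, 0.998, 0.0]
force: [0.1, -0.7, -0.0]
finger_gap: 0.001
gripper_force: 0.0
```

>>> carry_out(
  series="0 0 0 -0.01 0;0 0 0 -0.02 0;0 0 0 -0.02 0",
)

```text
t: 16.95
eef_pos: [0.6334, -0.1205, 0.1131]
orientation: [0.0, 0.055, 0.998, -0.0]
force: [-4.8, 1.5, 13.0]
finger_gap: 0.001
gripper_force: 6.3
```

The +y end has clicked and is home (z about 0.113, solid contact). Now the -y end.

>>> carry_out(
  series="0 0 0 0.3 0;0 0 0 0.5 0;0 0 0 0.5 0;0 -0.115 -1 0.5 0;0 -0.115 -1 0.5 0;0 -0.115 -1 0.5 0;0 -0.115 -1 0.5 0;0 -0.115 -1 0.5 0",
)

```text
t: 17.75
eef_pos: [0.6154, -0.2715, 0.1852]
orientation: [-0.001, 0.057, 0.998, 0.0]
force: [-0.4, 1.5, 0.1]
finger_gap: 0.004
gripper_force: 0.0
```

>>> carry_out(
  series="0 0 -0.08 0 0;0 0 -0.08 -0.2 0;0 0 -0.08 -0.35 0;0 0 -0.08 -0.38 0;0 0 -0.08 -0.4 0;0 0 -0.08 -0.41 0;0 0 -0.08 -0.42 0;0 0 -0.08 -0.42 0",
)

```text
t: 18.55
eef_pos: [0.6168, -0.2826, 0.1242]
orientation: [0.001, 0.055, 0.998, -0.0]
force: [0.3, -0.4, -0.0]
finger_gap: -0.005
gripper_force: 0.0
```

>>> carry_out(
  series="0 0 0 -0.01 0;0 0 0 -0.02 0;0 0 0 -0.02 0",
)

```text
t: 18.85
eef_pos: [0.6164, -0.2826, 0.1206]
orientation: [0.0, 0.056, 0.998, -0.0]
force: [-0.3, 0.0, 1.6]
finger_gap: -0.001
gripper_force: 0.6
```

>>> carry_out(
  series="0 0 0 -0.01 0;0 0 0 -0.02 0;0 0 0 -0.02 0",
)

```text
t: 19.15
eef_pos: [0.616, -0.2824, 0.117]
orientation: [-0.0, 0.056, 0.998, 0.0]
force: [0.4, -0.0, -0.4]
finger_gap: 0.0
gripper_force: 0.0
```

>>> carry_out(
  series="0 0 0 -0.01 0;0 0 0 -0.02 0;0 0 0 -0.02 0",
)

```text
t: 19.45
eef_pos: [0.6159, -0.2823, 0.1137]
orientation: [-0.0, 0.055, 0.998, 0.0]
force: [-0.4, 0.4, -0.5]
finger_gap: -0.001
gripper_force: 0.0
```

>>> carry_out(
  series="0 0 0 -0.01 0;0 0 0 -0.015 0;0 0 0 -0.015 0",
)

```text
t: 19.75
eef_pos: [0.6162, -0.2824, 0.1121]
orientation: [0.0, 0.055, 0.998, -0.0]
force: [-0.5, -1.0, 1.3]
finger_gap: -0.003
gripper_force: 0.6
```

>>> carry_out(
  series="0 0 0 -0.015 0;0 0 0 -0.015 0;0 0 0 -0.015 0",
)

```text
t: 20.05
eef_pos: [0.6162, -0.2825, 0.112]
orientation: [0.001, 0.055, 0.998, -0.0]
force: [-5.3, 1.5, 14.1]
finger_gap: -0.001
gripper_force: 6.9
```

>>> carry_out(
  series="0 0 0 0.3 0;0 0 0 0.5 0;0 0 0 0.5 0;0 0.115 1 0.5 0;0 0.115 1 0.5 0;0 0.115 1 0.5 0;0 0.115 1 0.5 0;0 0.115 1 0.5 0",
)

```text
t: 20.85
eef_pos: [0.6333, -0.1311, 0.1842]
orientation: [-0.0, 0.054, 0.999, -0.0]
force: [-1.0, -0.7, -0.4]
finger_gap: -0.001
gripper_force: 0.0
```

>>> carry_out(
  series="0 0 0.08 0 0;0 0 0.08 -0.2 0;0 0 0.08 -0.4 0;0 0 0.08 -0.45 0;0 0 0.08 -0.46 0;0 0 0.08 -0.47 0;0 0 0.08 -0.48 0;0 0 0.08 -0.48 0",
)

```text
t: 21.65
eef_pos: [0.6342, -0.1207, 0.1139]
orientation: [0.001, 0.056, 0.998, -0.0]
force: [-1.3, 0.4, -0.1]
finger_gap: -0.0
gripper_force: 0.0
```

>>> carry_out(
  series="0 0 0 -0.01 0;0 0 0 -0.02 0;0 0 0 -0.02 0",
)

```text
t: 21.95
eef_pos: [0.6342, -0.1206, 0.1121]
orientation: [0.001, 0.055, 0.998, -0.0]
force: [-3.4, 0.1, 11.1]
finger_gap: 0.002
gripper_force: 5.4
```

Both ends are home at 0.112. I'll retreat and check the plate's corners numerically before handing in.

>>> carry_out(
  series="0 0 0 0.4 0;0 0 0 0.8 0;0 0 0 1 0;0 0.17 -0.5 1 0;0 0.17 -0.5 1 0;0 0.17 -0.5 1 0;0 0.17 -0.5 1 0",
)

```text
t: 22.65
eef_pos: [0.6588, -0.1958, 0.2595]
orientation: [-0.0, 0.056, 0.998, 0.0]
force: [0.5, 0.2, 0.2]
finger_gap: 0.002
gripper_force: 0.0
```

>>> carry_out(
  series="0 0 0 0.35 0;0 0 0 0.35 0;0 0 0 0.35 0;0 0 0 0.35 0",
)

```text
t: 23.05
eef_pos: [0.6588, -0.1945, 0.3121]
orientation: [-0.0, 0.055, 0.998, 0.0]
force: [0.1, -0.5, -0.1]
finger_gap: 0.002
gripper_force: 0.0
```

```bash
python3 - <<'E'
from h import *
grab('wrist','w7');o=bot.get_obs();print(o['eef_pos'],o['t'],o['force'])
f='w7';a=cv2.imread(f'pics/{f}.png').astype(int); m=((a[:,:,0]-a[:,:,2])>12).astype(np.uint8)
c=max((c for c in cv2.findContours(m,0,2)[0] if abs(c[:,0,0].mean()-250)<80 and c[:,0,1].mean()<200),key=cv2.contourArea)
p=cv2.approxPolyDP(cv2.convexHull(c),5,True)[:,0]; q=np.array([ray(f,u,v,.112)[:2] for u,v in p])
print(p.tolist(),q.round(4).tolist())
B=np.array([.607,-.1995]);th=-.11
R=np.array([[np.cos(th),-np.sin(th)],[np.sin(th),np.cos(th)]]);print(((q-B)@R).round(4).tolist())
E
```

```text
[ 0.6586072  -0.19462715  0.31149615] 23.1 [ 0.73571007  0.96647575 -0.24724059]
[[366, 48], [355, 173], [149, 173], [138, 125], [136, 48]] [[0.5611, -0.0869], [0.6783, -0.1001], [0.6554, -0.3085], [0.6068, -0.3092], [0.5382, -0.2961]]
[[-0.058, 0.1069], [0.0599, 0.1067], [0.0601, -0.103], [0.0118, -0.1091], [-0.0578, -0.1035]]
```

The plate's corners match a cover lying home on the bucket: about ±59 × ±105 mm around the bucket centre measured earlier, level at the home height.

```bash
python3 -c "
from station import bot
print(bot.sign_off())"
```

```text
the job is handed in; nothing more can be done
None
```

The cover is on the bucket and both ends are pressed down to the home height of 112 mm with 14 N or less in any reading; the drops in force suggest both hooks clicked. The job was handed in at about 23 s, with no verdict shown.

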